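# Third hand at the inspection fixture

### The job

Draw the big aluminium plate (the longest and tallest of the three) straight up out of its slot in the rack, stand it upright on the steel bed of the holding fixture, between the clamp screws, and push its end squarely against the middle of the sprung stop pad with a steady force of about 10 N, which puts the pad about halfway in, never driving the pad to the end of its travel. A colleague will then tighten the clamps, so keep that push steady for at least three seconds and finish while still gripping and pushing the plate: do not let go. Leave the two shorter plates, the ring gauge and the bottle alone.

Things in the scene. Friction and masses are not known exactly. Their poses are not given: they have to be found in the camera images.
- plate: The work plate: plain aluminium, 110 mm long (its x) x 8 mm thick (its y) x 90 mm tall (its z), about 0.25 kg (0.18 to 0.35), with two dark screw holes low down in its faces (looks only). Origin: centre of its lower edge; z up. It starts upright in one of the rack's three slots, 30 mm of its height inside the slot and 60 mm showing. Both ends are alike.
- rack: Black plastic rack fixed to the table, 140 mm (x) x 168 mm (y) x 36 mm high; origin: centre of its underside. Three slots run along its x, at y = -56, 0 and +56 mm; each is 10 mm wide, 132 mm long, its floor 6 mm and its rim 36 mm above the table. It stands left or right of the fixture.
- short_a: One of two shorter aluminium plates, 80 x 8 x 60 mm tall, upright in another slot of the rack; origin: centre of its lower edge. Not to be disturbed.
- short_b: The other shorter aluminium plate, 80 x 8 x 60 mm tall, upright in another slot of the rack; origin: centre of its lower edge. Not to be disturbed.
- fixture: Holding fixture fixed to the table; origin: centre of the underside of its steel bed, 220 (x) x 100 (y) x 12 mm thick, bed top at z = 12 mm. At its +x end a grey housing (x 70 to 110 mm, y -35 to 35, up to z = 85 mm) carries the sprung stop pad. The plate stands on the bed, on the centre line y = 0, its length along the fixture's x, and is pushed in +x.
- clamp_mid (a point): Point midway between the tips of the two open clamp screws, which face each other across the fixture's centre line with 50 mm between the tips. It lies at x = -35, y = 0, z = 34 mm in the fixture's frame; the screws' posts (22 x 12 mm) are centred 44 mm to either side and are 46 mm high from the underside.
- pad (a point): The sprung stop pad: black block 8 mm thick (x) x 44 mm wide (y) x 54 mm high (z), carried on the spring plunger; this point: centre of its flat pressing face, which looks to the fixture's -x. With the spring relaxed that face is at x = 45 mm, z = 57 mm in the fixture's frame (pad from 30 to 84 mm above the underside). Its x axis is the push direction.
- stop (a joint): How far the stop pad is pushed in along the fixture's +x, in m: 0 = relaxed, 0.020 = end of travel. The spring pushes back with 3 N at 0 plus 0.75 N per mm: about 10.5 N at 0.010.
- ring_gauge: Steel ring gauge, 68 mm across, 22 mm high, lying loose on the table between rack and fixture; origin: centre of its underside. Not to be disturbed.
- bottle: Small white plastic bottle, 48 mm across, 85 mm high, standing loose between rack and fixture, nearer the robot; origin: centre of its underside. Not to be disturbed.
Not all that is in view belongs to the job. What is shaped like the rack but turquoise is not meant.

How it is judged:
On the way, in this order (a step that is already met when the one before it is completed fails the run):
1. the plate is drawn up out of its slot, in the grip (z of plate in the frame of rack above 0.038 m and contact force between the fingers and plate above 2 N), for 0.1 s.
2. the plate, held upright on the fixture's bed, is pushed end-on against the pad with 6 to 15 N for 2 s (contact force between plate and stop between 6 and 15 N and value of joint stop between 0.003 and 0.017 m and contact force between the fingers and plate above 3 N and y of plate in the frame of fixture between -0.01 and 0.01 m and z of plate in the frame of fixture between 0.008 and 0.018 m and angle between the x axis of plate and the x axis of fixture, either way round below 0.12 rad and angle between plate's own z axis and vertical below 0.12 rad and linear speed of plate below 0.02 m/s), for 2 s.
At the end, for the whole second after the job is handed in: Still gripped, lower edge 4 mm below to 6 mm above the top of the bed, within 10 mm of the fixture's centre line, parallel to it and upright within 0.12 rad, at rest, the plate pushes the pad with 6 to 15 N, the pad 3 to 17 mm in (all of step 2); the arm keeps its last pose, push and grip.
It fails at once if the stop pad was driven to the end of its travel (over 19 mm) (value of joint stop above 0.019 m).
It fails at once if a bystander was disturbed (moved over 20 mm) (distance of any of short_a, short_b, ring_gauge, bottle from where it was at the start of the episode above 0.02 m).
It also fails if it takes over 51 s, if anything falls off the work surface, if the arm or the gripper's body presses on something with over 40 N, if the wrist force passes 120 N, or if a joint passes its speed limit or range.

### The arm

A 6-joint arm with a two-finger parallel gripper is mounted at the origin on the work surface. World frame = base frame: x ahead of the robot, y to its left, z up, the work surface at z = 0. Lengths are in m, angles in rad, forces in N, time in s.
With the tool pointing down it reaches from about 0.35 to 0.775 m from the base axis. Payload 5.5 kg.
Tool frame: the origin (TCP) lies at the very end of the fingers, on their centre line; the grasp point (between the pads) lies 19 mm behind it; z points along the fingers, y is the line along which they close (so a half turn about z gives the same grasp; the last joint's range is limited). The gripper opens to 85 mm and grips with 20 to 120 N. Pads are 22 mm wide; open, the fingers measure 114 mm over their backs; the gripper's body (76 mm by 85 mm) begins 54 mm behind the grasp point. The pads swing forward as they close: fully open they stand 13 mm farther back than shut.
Start: joints at [-1.483, 0.313, 0.046, 1.304, 0, 1.431], TCP at [0.13, -0.56, 0.231] pointing down, gripper open.
Joint ranges: [-2.76, 2.76], [-0.86, 1.69], [-1.03, 1.26], [-2.2, 2.34], [-1.47, 1.5], [-3.14, 3.14]. Speed limits (rad/s): [2.57, 2.57, 3.14, 3.14, 3.14, 3.14].

### API

Orientations are given as a unit quaternion [w, x, y, z].
In Python, from workcell import env, viewer, nets gives the robot as it stands. The module is installed in compiled form; this text tells all that it offers.
- The arm moves only by the shell command python3 -m creep 'ROWS' [OPENING] [FORCE]. ROWS is one flat JSON list of numbers that holds 1 to 8 rows one after another, with no inner brackets; each row has 6 numbers: dx, dy, dz in parts of the range, where 1.0 means 0.75 m, then a rotation vector rx, ry, rz in fractions of the full range, 1 being 4 rad; each row is the pose to reach, as a shift and turn from the pose commanded when the command began, along the tool's axes at that moment; what a row does not reach only later rows make up. A row lasts 1/8 s, in which the tool goes at most 0.0625 m and 0.188 rad, less where a joint would pass 70% of its speed; a pose out of reach is approached as far as the arm can. OPENING is the finger opening in m, set as the command begins (- or left out keeps the last). The fingers move at their own pace and stop on an object; FORCE is the grip in N (left out, the last holds). Time passes only in rows, so rows that do not move let the fingers close. It prints the time, the measured TCP pose, the force, the opening and the grip force at its end. Shift and turn numbers lie between -1 and 1, and a call with a number outside is refused. Input that does not fit is refused with a message, and nothing moves.
- env.get_state(): the state, without advancing time (a new reading comes with each control period).
- viewer.read_camera(name): name is "scene" or "side" or "wrist"; returns a dict with "image" (400x640x3 uint8, red, green, blue), "K" (3x3 intrinsics, pixels), "D" ([k1, k2, p1, p2, k3] as OpenCV has them; the pictures are not rectified), "R" (3x3) and "t" (3): a world point X has camera coordinates R X + t. Camera axes: x right, y down, z forward; pixel columns grow to the right and rows downward; lengths in m; the calibration is good to about 2 mm. A picture is of the moment at which its call begins. There is no depth.
- env.hand_in(): hands the job in; it is judged then, once.
Trained networks look in a picture, given as the dict that the camera call returned (one of the last four; its "shot" number tells which), for a name from the list of things; names that differ only in an ending like _2 or _b are one class to them, and where a whole thing is asked for, a point or a joint stands for the part that bears it (a point fixed in the world has none). Each returns a list of dicts, best first, with "confidence" (0 to 1); they miss things now and then, are a little off and sometimes report something else, mostly with a low value. They report only what shows in the picture. A call takes as long as a camera call. They do not tell look-alikes from the thing itself.
- nets.outline_of(label, picture): "region" (400x640 bool, what is visible of it) and "box" ([left, top, right, bottom] in pixels, round what is visible of it).
The state is a dict: "clock": time; "joint_pos": joint angles; "qvel": joint speeds; "tau": joint torques, N m; "tcp_pos": TCP position; "orientation": TCP orientation; "wrist_force": force on the tool from outside, world axes, zero at the start; "ft_torque": the same for the moment, N m; "finger_gap": finger opening in m; "grip_force": force on a finger pad.
Only numpy, scipy, OpenCV 4.12 (cv2) and the standard library are available. Lean on these libraries where they do the work, as an engineer would, in place of code of your own. Each camera call takes 0.05 s, during which the arm holds its last target. There are 200 camera calls.

## Working session

There is one attempt and no reset: what is moved stays moved. The work goes in short steps, Python scripts to look and compute and a shell command to move; the robot and the scene stay as the last step left them, time stands still between calls to the robot, and variables do not carry over. Pictures are saved under pics/ and viewed, at most 10 in all, crops included, and the job is handed in when it is done.

```bash
mkdir -p pics; cat > h.py <<'E'
import numpy as np, cv2
from workcell import env, viewer, nets
def shot(n, save=None):
    p=viewer.read_camera(n)
    if save: cv2.imwrite('pics/'+save+'.png', p["image"][:,:,::-1])
    return p
def ray(p,uv):
    K,D,R,t=[np.array(p[k],float) for k in("K","D","R","t")]
    n=cv2.undistortPoints(np.array(uv,float).reshape(-1,1,2),K,D).reshape(-1,2)
    d=np.c_[n,np.ones(len(n))]@R
    return -R.T@t, d
def onz(p,uv,z):
    c,d=ray(p,uv); s=(z-c[2])/d[:,2]; return c+s[:,None]*d
def proj(p,X):
    K,D,R,t=[np.array(p[k],float) for k in("K","D","R","t")]
    return cv2.projectPoints(np.array(X,float).reshape(-1,3),cv2.Rodrigues(R)[0],t,K,D)[0].reshape(-1,2)
E
python3 - <<'E'
from h import *
s=env.get_state(); print(s)
for n in("scene","side"):
    p=shot(n,n+"0"); c=-np.array(p["R"]).T@p["t"]; print(n,c.round(3))
    for l in("plate","rack","short_a","fixture","pad","ring_gauge","bottle"):
        for r in nets.outline_of(l,p): print(l,round(r["confidence"],2),r["box"],int(r["region"].sum()))
E
```

```text
{'clock': 0.0, 'joint_pos': array([-1.48260226e+00,  3.14024033e-01,  4.50149437e-02,  1.30362931e+00,
        5.61566530e-06,  1.43118891e+00]), 'qvel': array([ 5.75124000e-04, -1.55055265e-04,  3.42921933e-04, -9.43693299e-04,
       -3.08524866e-05,  6.36405694e-04]), 'tau': array([ 9.72082926e-04, -4.80629325e+01,  2.98529953e+01,  1.94372825e-02,
       -4.02616411e-05,  3.31469316e-06]), 'tcp_pos': array([ 0.12979902, -0.5596388 ,  0.23041015]), 'orientation': array([-9.20660766e-04,  9.93519899e-01,  1.13654574e-01,  2.64811023e-05]), 'wrist_force': array([ 0.89390581, -0.41240515,  0.75359637]), 'ft_torque': array([ 0.01636489, -0.01572382, -0.06665659]), 'grip_force': 0.0, 'finger_gap': 0.08538193796657598}
scene [1.387 0.166 0.82 ]
plate 0.78 [251.3, 165.2, 278.6, 197.5] 455
rack 0.93 [186.3, 155.1, 250.3, 192.3] 1555
rack 0.91 [208.7, 219.6, 288.6, 288.1] 2878
rack 0.71 [271.6, 139.6, 326.6, 180.3] 1452
rack 0.67 [244.2, 175.4, 313.2, 225.1] 1490
short_a 0.79 [280.2, 187.1, 302.4, 209.4] 186
short_a 0.56 [271.4, 182.9, 291.5, 199.1] 171
fixture 0.64 [401.0, 210.1, 455.6, 276.4] 2418
fixture 0.34 [273.5, 178.2, 292.4, 201.1] 178
pad 0.61 [425.8, 232.7, 445.5, 241.6] 120
ring_gauge 0.56 [319.8, 241.8, 347.2, 266.0] 468
bottle 0.58 [348.5, 192.1, 361.4, 222.6] 438
side [0.344 0.637 0.763]
plate 0.58 [322.4, 154.0, 356.6, 181.4] 641
rack 0.78 [223.4, 161.4, 289.5, 211.6] 2073
rack 0.74 [377.6, 166.9, 429.7, 221.1] 1653
rack 0.71 [341.8, 124.3, 396.4, 165.9] 1532
rack 0.63 [295.2, 167.4, 361.8, 220.2] 1534
short_a 0.59 [306.2, 185.3, 335.1, 203.6] 259
short_a 0.48 [319.7, 174.0, 347.0, 192.4] 277
fixture 0.94 [220.4, 289.2, 333.6, 360.1] 5529
fixture 0.28 [323.7, 155.5, 355.3, 183.0] 597
pad 0.71 [242.8, 304.7, 256.8, 333.9] 293
ring_gauge 0.8 [243.9, 225.6, 274.2, 253.4] 490
bottle 0.84 [313.3, 222.7, 334.9, 261.6] 592
```

```bash
python3 -c "
import cv2
a=cv2.imread('pics/scene0.png')[120:300,180:470];b=cv2.imread('pics/side0.png')[110:370,200:440]
cv2.imwrite('pics/c1.png',cv2.resize(a,None,fx=2.75,fy=2.75,interpolation=2));cv2.imwrite('pics/c2.png',cv2.resize(b,None,fx=2.3,fy=2.3,interpolation=2))"
```

```text
(no output)
```

View pics/c1.png

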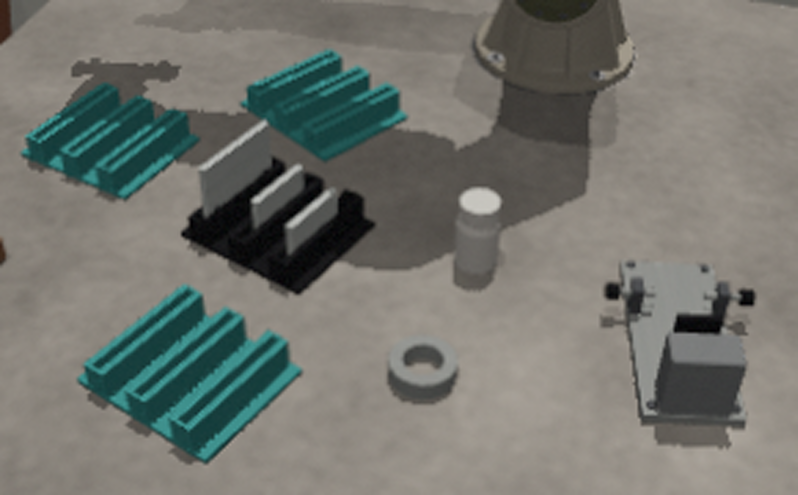

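View pics/c2.png

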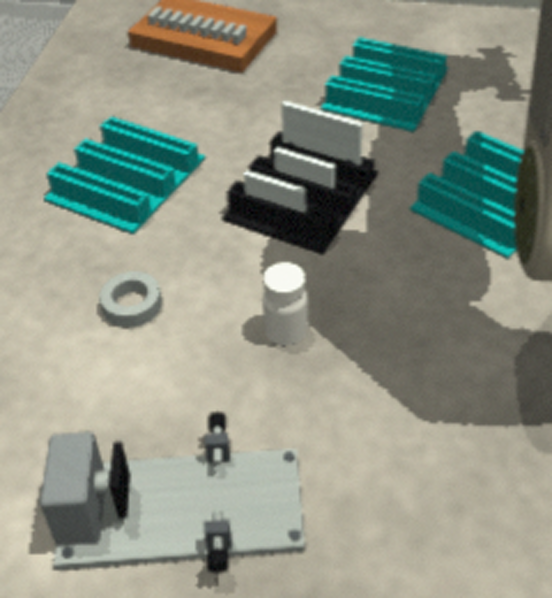

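The first crop shows the black rack (scene px ~245-313, 175-225) among three turquoise look-alikes. The tall plate is in its far-left slot (251-279, 165-197), with the short plates in the other two. The fixture is at the right (401-456, 210-276) with its housing toward the scene camera. The side view agrees: plate at 322-357, 154-181 and fixture at 220-334, 289-360. Next I fit the poses to both outlines.

```bash
cat > fit.py <<'E'
from h import *
from scipy.optimize import minimize
def box(x0,x1,y0,y1,z0,z1): return np.array([[x,y,z] for x in(x0,x1) for y in(y0,y1) for z in(z0,z1)])
PL=[box(-.055,.055,-.004,.004,.036,.096)]
FX=[box(-.11,.11,-.05,.05,0,.012),box(.07,.11,-.035,.035,0,.085),box(.045,.053,-.022,.022,.03,.084)]+[box(-.046,-.024,s*.044-.006,s*.044+.006,0,.046) for s in(1,-1)]
RK=[box(-.07,.07,-.084,.084,0,.004)]
def W(B,q):
    c,s=np.cos(q[2]),np.sin(q[2]); return B@np.array([[c,s,0],[-s,c,0],[0,0,1]])+[q[0],q[1],0]
def mask(p,parts,q,S=4):
    m=np.zeros((400*S,640*S),np.uint8)
    for B in parts:
        h=cv2.convexHull(((proj(p,W(B,q))+.5)*S).astype(np.float32)).round().astype(np.int32); cv2.fillConvexPoly(m,h,1)
    return cv2.resize(m.astype(np.float32),(640,400),interpolation=cv2.INTER_AREA)
def fit(parts,obs,q0):
    def cost(q):
        c=0
        for p,r in obs:
            m=mask(p,parts,q); c+=1-np.minimum(m,r).sum()/np.maximum(m,r).sum()
        return c/len(obs)
    best=None
    for yaw in np.atleast_1d(q0[2]):
        s=np.array([[q0[0],q0[1],yaw]]*4); s[1,0]+=.02; s[2,1]+=.02; s[3,2]+=.2
        r=minimize(cost,s[0],method="Nelder-Mead",options=dict(initial_simplex=s,xatol=2e-4,fatol=1e-4))
        if best is None or r.fun<best.fun: best=r
    return best
E
cat > m1.py <<'E'
from fit import *
P={n:shot(n) for n in("scene","side")}
def top(l,p): return nets.outline_of(l,p)
pl={n:top("plate",P[n])[0] for n in P}; fx={n:top("fixture",P[n])[0] for n in P}
ctr=lambda r:[(r["box"][0]+r["box"][2])/2,(r["box"][1]+r["box"][3])/2]
for nm,o,parts,z,yaws in(("plate",pl,PL,.066,np.arange(0,3.1,.4)),("fixture",fx,FX,.02,np.arange(-1.2,1.3,.4))):
    for sel in(("scene","side"),("scene",),("side",)):
        g=onz(P["side"],[ctr(o["side"])],z)[0]
        r=fit(parts,[(P[n],o[n]["region"].astype(np.float32)) for n in sel],(g[0],g[1],yaws))
        print(nm,sel,r.x.round(4),round(r.fun,3))
        if len(sel)==2:
            for n in sel:
                im=cv2.resize(P[n]["image"][:,:,::-1].copy(),None,fx=3,fy=3,interpolation=2)
                P[n].setdefault("ov",im)
                for B in parts: cv2.polylines(P[n]["ov"],[cv2.convexHull(((proj(P[n],W(B,r.x))+.5)*3).astype(np.float32)).astype(np.int32)],True,(0,0,255),1)
a=P["side"]["ov"][440:1090,640:1080]; b=P["scene"]["ov"][480:850,740:1380]
a=cv2.resize(a,(400,590)); b=cv2.resize(b,(400,231)); o=np.zeros((590,800,3),np.uint8); o[:,:400]=a; o[:231,400:]=b
cv2.imwrite("pics/ov1.png",o)
E
python3 m1.py
```

```text
plate ('scene', 'side') [ 0.4713 -0.2767 -0.3016] 0.087
plate ('scene',) [ 0.4725 -0.2766  2.8501] 0.058
plate ('side',) [ 0.4704 -0.2777 -0.3563] 0.094
fixture ('scene', 'side') [0.5295 0.2252 0.2264] 0.059
fixture ('scene',) [0.5305 0.2251 0.2215] 0.067
fixture ('side',) [0.5289 0.2255 0.2288] 0.047
```

View pics/ov1.png

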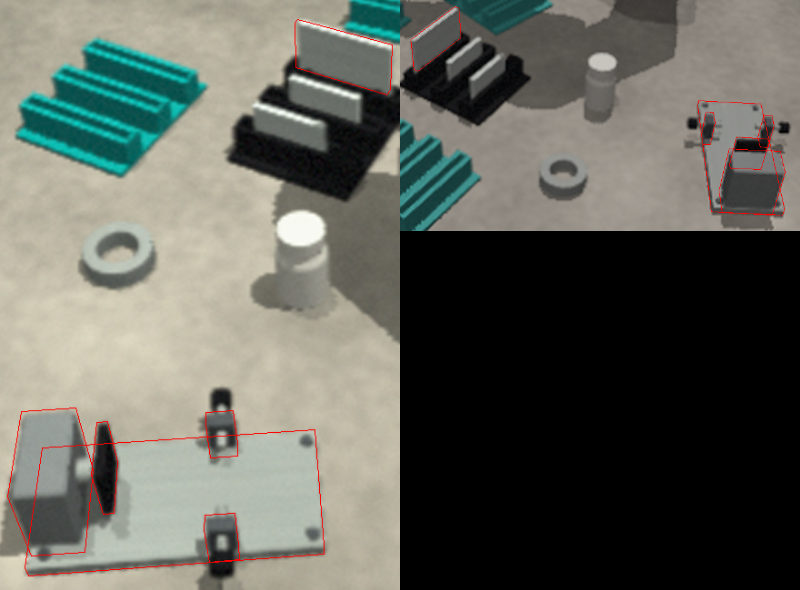

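```bash
cat > go.py <<'E'
from h import *
from scipy.spatial.transform import Rotation as Ro
import sys
def delta(x,y,z,th):
    s=env.get_state(); w,a,b,c=s["orientation"]; R=Ro.from_quat([a,b,c,w])
    T=Ro.from_matrix(np.array([[np.cos(th),np.sin(th),0],[np.sin(th),-np.cos(th),0],[0,0,-1]]))
    print("t",round(s["clock"],2),"d",R.inv().apply(np.array([x,y,z])-s["tcp_pos"]).round(4),"rv",(R.inv()*T).as_rotvec().round(4),"j6",s["joint_pos"][5].round(3),"F",s["wrist_force"].round(2))
if __name__=="__main__": delta(*[float(v) for v in sys.argv[1:5]])
E
python3 go.py 0.4713 -0.2767 0.23 2.84
```

```text
t 1.1 d [ 0.3967 -0.1991  0.0013] rv [-0.0000e+00  3.0000e-04 -2.6122e+00] j6 1.431 F [-0.37 -0.35 -0.11]
```

The rows are not in the units I measure in: shifts go in shares of 0.75 m and turns go in shares of 4 rad. I convert before sending: 0.397 m / 0.75 = 0.5293, -0.199 m / 0.75 = -0.2653, -1.44 rad / 4 = -0.36.

```bash
python3 -m creep '[0.0667,-0.0333,0,0,0,-0.045,0.1333,-0.0667,0,0,0,-0.09,0.2,-0.1,0,0,0,-0.135,0.2667,-0.1333,0,0,0,-0.18,0.3333,-0.1667,0,0,0,-0.225,0.4,-0.2,0,0,0,-0.27,0.4667,-0.2333,0,0,0,-0.315,0.5293,-0.2653,0,0,0,-0.36]' 0.05; python3 go.py 0.4713 -0.2767 0.23 2.84
```

```text
clock: 2.1
tcp_pos: [0.473, -0.2753, 0.2315]
orientation: [0.0, 0.67, 0.743, -0.0]
wrist_force: [0.4, -1.1, -0.2]
finger_gap: 0.0498
grip_force: 0.0
t 2.1 d [-0.0012 -0.0019  0.0015] rv [ 0.000e+00  8.000e-04 -1.166e+00] j6 0.794 F [ 0.41 -1.06 -0.22]
```

Converted, -0.002 m / 0.75 = -0.0027, -0.001 m / 0.75 = -0.0013, -1.166 rad / 4 = -0.2915.

```bash
python3 -m creep '[0,0,0,0,0,-0.045,0,0,0,0,0,-0.09,0,0,0,0,0,-0.135,0,0,0,0,0,-0.18,0,0,0,0,0,-0.225,0,0,0,0,0,-0.27,-0.0013,-0.0027,0,0,0,-0.2915,-0.0013,-0.0027,0,0,0,-0.2915]'; cat > m2.py <<'E'
from fit import *
p=shot("wrist","wrist1"); print((-np.array(p["R"]).T@p["t"]).round(3))
im=p["image"][:,:,::-1].copy(); q=[.4713,-.2767,-.3016]
for l in("plate","rack"):
    for r in nets.outline_of(l,p):
        print(l,round(r["confidence"],2),r["box"])
        if l=="plate" and r["confidence"]>.5:
            f=fit(PL,[(p,r["region"].astype(np.float32))],q); print("fit",f.x.round(4),f.fun)
for B in PL: cv2.polylines(im,[cv2.convexHull(proj(p,W(B,q)).astype(np.float32)).astype(np.int32)],True,(0,0,255),1)
cv2.imwrite("pics/w1.png",im)
E
python3 m2.py; python3 go.py 0.4713 -0.2767 0.23 2.84
```

```text
clock: 3.1
tcp_pos: [0.4697, -0.2779, 0.2313]
orientation: [0.0, 0.154, 0.988, -0.0]
wrist_force: [-1.0, -0.9, -0.1]
finger_gap: 0.0501
grip_force: 0.0
[ 0.404 -0.258  0.374]
plate 0.96 [307.4, 116.3, 317.4, 247.2]
fit [ 0.4692 -0.2789 -0.3054] 0.05746954679489136
rack 0.95 [22.1, 92.2, 206.2, 238.2]
rack 0.87 [284.9, 102.2, 445.8, 239.0]
rack 0.83 [343.7, 285.6, 469.2, 395.2]
rack 0.79 [173.9, 0.0, 339.5, 37.6]
t 3.25 d [-0.0011  0.0015  0.0013] rv [-0.0001  0.0001 -0.0075] j6 -0.372 F [ 0.41 -0.76 -0.71]
```

View pics/w1.png

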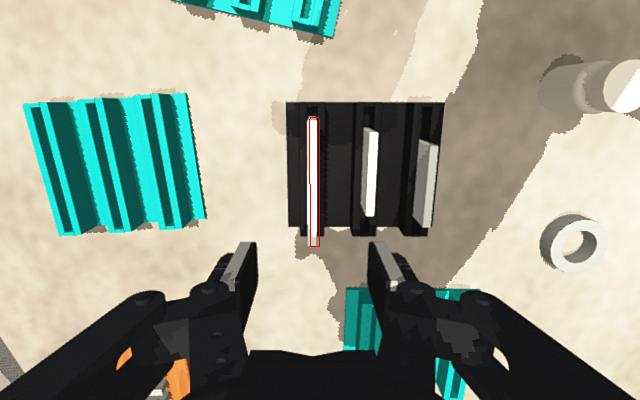

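The wrist view shows the tall plate at px 307-317 × 116-247, between the open fingers, and the red model outline lies within 1-2 px of it. I'll average the wrist fit with the earlier one and descend.

```bash
python3 go.py 0.470 -0.2781 0.046 2.837
```

```text
t 3.25 d [-0.0002 -0.0002  0.1853] rv [-0.0001  0.0001 -0.0045] j6 -0.372 F [ 0.41 -0.76 -0.71]
```

Converted, 0.185 m / 0.75 = 0.2467, 0.175 m / 0.75 = 0.2333, -0.004 rad / 4 = -0.001.

```bash
python3 -m creep '[0,0,0.0533,0,0,0,0,0,0.1067,0,0,-0.001,0,0,0.1467,0,0,-0.001,0,0,0.18,0,0,-0.001,0,0,0.2067,0,0,-0.001,0,0,0.2333,0,0,-0.001,0,0,0.2467,0,0,-0.001,0,0,0.2467,0,0,-0.001]'; python3 -m creep '[0,0,0,0,0,0,0,0,0,0,0,0,0,0,0,0,0,0,0,0,0,0,0,0]' 0.014 20;  python3 m2.py; python3 go.py 0.470 -0.2781 0.046 2.837
```

```text
clock: 4.25
tcp_pos: [0.4694, -0.2775, 0.0458]
orientation: [-0.001, 0.151, 0.988, 0.0]
wrist_force: [0.3, -0.2, 0.7]
finger_gap: 0.0499
grip_force: 0.0
clock: 4.75
tcp_pos: [0.4699, -0.278, 0.0466]
orientation: [0.0, 0.151, 0.988, -0.0]
wrist_force: [-0.0, -0.5, -0.2]
finger_gap: 0.0142
grip_force: 0.0
[ 0.404 -0.258  0.19 ]
plate 0.6 [293.5, 126.3, 326.6, 358.8]
fit [ 0.47   -0.2791 -0.3086] 0.1829972267150879
rack 0.84 [258.9, 98.2, 591.4, 355.2]
rack 0.72 [0.0, 80.7, 120.7, 349.5]
t 4.9 d [-0.0003 -0.0001  0.0004] rv [-0.0001  0.0001  0.0007] j6 -0.377 F [ 0.66  0.87 -0.35]
```

```bash
python3 -m creep '[0,0,0,0,0,0,0,0,0,0,0,0,0,0,0,0,0,0]' 0.0 80
```

```text
clock: 5.28
tcp_pos: [0.4699, -0.2782, 0.0465]
orientation: [0.0, 0.151, 0.988, -0.0]
wrist_force: [0.6, -0.5, 1.2]
finger_gap: 0.0071
grip_force: 78.2
```

View pics/w1.png

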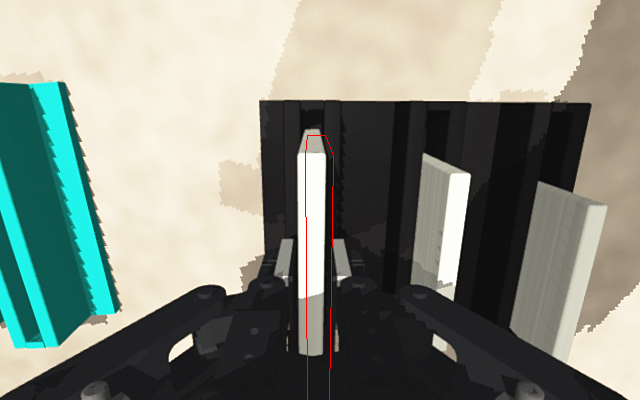

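The picture shows the plate (px 298-326) centred between both fingertips, clear of the short plates at the right. Gripped at 78 N with no side load. Lifting.

Converted, -0.15 m / 0.75 = -0.2, -0.13 m / 0.75 = -0.1733.

```bash
python3 -m creep '[0,0,-0.0133,0,0,0,0,0,-0.0333,0,0,0,0,0,-0.06,0,0,0,0,0,-0.0933,0,0,0,0,0,-0.1333,0,0,0,0,0,-0.1733,0,0,0,0,0,-0.2,0,0,0,0,0,-0.2,0,0,0]'; python3 - <<'E'
from go import *
from fit import *
F=np.array([.5295,.2252]);a=.2264;u=np.array([np.cos(a),np.sin(a)])
for x in(-.035,): print((F+x*u).round(4))
p=shot("scene");p2=shot("side")
s=env.get_state(); tz=s["tcp_pos"][2]; obs=[]
B=[box(-.055,.055,-.004,.004,tz-.0405+.0,tz-.0405+.09)]
for n,pp in(("scene",p),("side",p2)):
    for r in nets.outline_of("plate",pp)[:2]: print(n,r["confidence"],r["box"])
    g=proj(pp,[[s["tcp_pos"][0],s["tcp_pos"][1],tz]]); print(g)
delta(*(F-.035*u),.2,a+np.pi)
E
```

```text
clock: 6.28
tcp_pos: [0.4708, -0.2783, 0.1987]
orientation: [0.002, 0.151, 0.989, -0.001]
wrist_force: [0.1, -0.0, -3.8]
finger_gap: 0.0071
grip_force: 78.2
[0.4954 0.2173]
scene 0.57 [247.9, 129.5, 274.9, 163.2]
[[262.46711298 143.15288697]]
side 0.58 [320.8, 108.1, 360.0, 145.9]
[[339.18139789 128.38756846]]
t 6.47 d [ 0.1229  0.4798 -0.0041] rv [ 0.0014 -0.0016 -0.5301] j6 -0.377 F [ 0.4  -0.16 -2.94]
```

Converted, 0.44 m / 0.75 = 0.5867, 0.16 m / 0.75 = 0.2133, -0.53 rad / 4 = -0.1325.

```bash
python3 -m creep '[0.0133,0.0533,0,0,0,-0.0125,0.0333,0.1333,0,0,0,-0.0375,0.0533,0.2133,0,0,0,-0.0625,0.0733,0.2933,0,0,0,-0.0875,0.0933,0.3733,0,0,0,-0.1125,0.1107,0.4533,0,0,0,-0.1325,0.1293,0.5267,0,0,0,-0.1325,0.144,0.5867,0,0,0,-0.1325]'; python3 -m creep '[0.0107,0.0387,0,0,0,0,0.0107,0.0387,0,0,0,0]';  python3 go.py 0.5003 0.2185 0.2 3.368
```

```text
clock: 7.48
tcp_pos: [0.4974, 0.1765, 0.1952]
orientation: [-0.001, -0.114, 0.994, -0.0]
wrist_force: [1.3, -0.2, -3.6]
finger_gap: 0.0067
grip_force: 78.6
clock: 7.72
tcp_pos: [0.4822, 0.2024, 0.195]
orientation: [-0.002, -0.115, 0.993, -0.0]
wrist_force: [-0.0, -0.1, -2.4]
finger_gap: 0.007
grip_force: 78.7
t 7.72 d [-0.0213  0.0115 -0.0051] rv [ 0.0002 -0.003   0.0036] j6 0.014 F [-0.02 -0.11 -2.39]
```

Converted, 0.05 m / 0.75 = 0.0667, 0.0115 m / 0.75 = 0.0153, 0.003 rad / 4 = 0.0008.

```bash
python3 -m creep '[-0.028,0.0153,0,0,0,0.0008,-0.028,0.0153,0.04,0,0,0.0008,-0.028,0.0153,0.0667,0,0,0.0008,-0.028,0.0153,0.0667,0,0,0.0008]'; python3 go.py 0.5003 0.2185 0.052 3.368; cat > m3.py <<'E'
from fit import *
import sys
tag=sys.argv[1]; s=env.get_state(); x,y,z=s["tcp_pos"]; q=[.5295,.2252,.2264]
PT=[box(-.055,.055,-.004,.004,z-.0405,z+.0495)]
outs=[]
for n in("wrist","side"):
    p=shot(n); im=p["image"][:,:,::-1].copy()
    for B in FX: cv2.polylines(im,[cv2.convexHull(proj(p,W(B,q)).astype(np.float32)).astype(np.int32)],True,(0,0,255),1)
    for B in PT: cv2.polylines(im,[cv2.convexHull(proj(p,W(B,[x,y,q[2]])).astype(np.float32)).astype(np.int32)],True,(255,0,0),1)
    if n=="side": im=cv2.resize(im[230:390,200:360],(400,400),interpolation=2)
    else: im=im[:,120:520]
    outs.append(im)
    for l in("plate","fixture"):
        for r in nets.outline_of(l,p)[:1]:
            print(n,l,round(r["confidence"],2),r["box"])
            f=fit(PT if l=="plate" else FX,[(p,r["region"].astype(np.float32))],[x,y,q[2]] if l=="plate" else q); print(f.x.round(4),round(f.fun,3))
cv2.imwrite(f"pics/{tag}.png",np.hstack(outs))
E
python3 m3.py f1
```

```text
clock: 8.22
tcp_pos: [0.5004, 0.2153, 0.1439]
orientation: [-0.003, -0.111, 0.994, -0.001]
wrist_force: [0.0, 0.5, -3.5]
finger_gap: 0.0074
grip_force: 78.7
t 8.22 d [-0.0011  0.0031  0.0919] rv [-0.0005 -0.0052 -0.0043] j6 0.037 F [ 0.04  0.49 -3.46]
wrist plate 0.64 [295.4, 131.9, 328.4, 356.6]
[0.5006 0.2146 0.2216] 0.175
wrist fixture 0.73 [217.2, 89.1, 420.2, 353.9]
[0.5288 0.225  0.2296] 0.517
side plate 0.76 [253.2, 270.1, 317.1, 302.6]
[0.504  0.2139 0.222 ] 0.23
side fixture 0.92 [220.9, 296.5, 334.2, 359.3]
[0.5285 0.225  0.229 ] 0.053
```

View pics/f1.png

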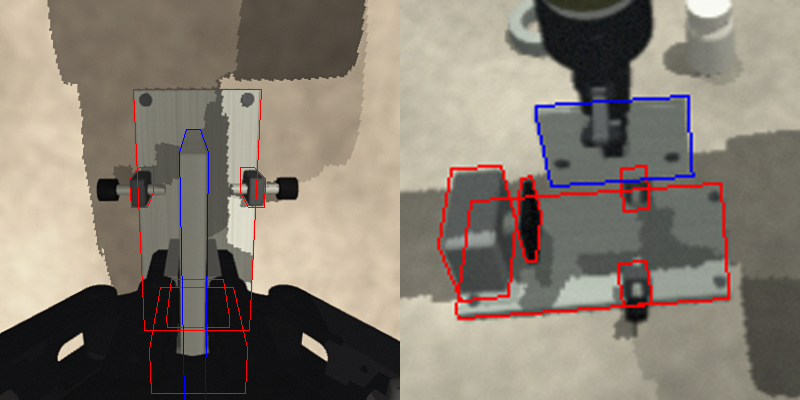

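The picture shows both models overlaid on the real fixture and plate. The plate is centred between the clamp screws, with the pad ahead of its end. Lowering.

Converted, 0.088 m / 0.75 = 0.1173, 0.087 m / 0.75 = 0.116, -0.004 rad / 4 = -0.001.

```bash
python3 -m creep '[0,0.004,0.0267,0,0,0,0,0.004,0.0533,0,0,-0.001,0,0.004,0.08,0,0,-0.001,0,0.004,0.0973,0,0,-0.001,0,0.004,0.1093,0,0,-0.001,0,0.004,0.116,0,0,-0.001,0,0.004,0.1173,0,0,-0.001,0,0.004,0.1173,0,0,-0.001]'; python3 go.py 0.4998 0.2182 0.0525 3.369
```

```text
clock: 9.52
tcp_pos: [0.5016, 0.2197, 0.0587]
orientation: [0.0, -0.113, 0.994, 0.0]
wrist_force: [1.0, 0.0, -2.8]
finger_gap: 0.007
grip_force: 78.8
t 9.53 d [ 0.0021 -0.001   0.0062] rv [-0.0001  0.0007 -0.0002] j6 0.039 F [ 1.02  0.04 -2.82]
```

Converted, 0.0055 m / 0.75 = 0.0073, -0.001 m / 0.75 = -0.0013.

```bash
python3 -m creep '[0.0013,-0.0013,0.0027,0,0,0,0.0013,-0.0013,0.0053,0,0,0,0.0013,-0.0013,0.0067,0,0,0,0.0013,-0.0013,0.0073,0,0,0,0.0013,-0.0013,0.0073,0,0,0]'; python3 go.py 0.4998 0.2182 0.0525 3.369;python3 -m creep '[0,0,0.0007,0,0,0,0,0,0.0007,0,0,0]'
```

```text
clock: 10.15
tcp_pos: [0.5005, 0.2184, 0.0527]
orientation: [-0.0, -0.113, 0.994, -0.0]
wrist_force: [-0.3, -0.0, -3.1]
finger_gap: 0.0074
grip_force: 78.8
t 10.15 d [ 0.0007 -0.      0.0002] rv [-0.0001 -0.0001 -0.0002] j6 0.037 F [-0.26 -0.03 -3.14]
clock: 10.4
tcp_pos: [0.5006, 0.2184, 0.0525]
orientation: [0.0, -0.113, 0.994, -0.0]
wrist_force: [-1.3, -0.4, -1.2]
finger_gap: 0.0069
grip_force: 79.3
```

Converted, 0.0004 m / 0.75 = 0.0005.

```bash
python3 -m creep '[0,0,0.0005,0,0,0,0,0,0.0005,0,0,0,0,0,0.0005,0,0,0]'; python3 - <<'E'
from h import *
for i in range(3): shot("scene"); print(env.get_state()["wrist_force"].round(2))
E
```

```text
clock: 10.78
tcp_pos: [0.5006, 0.2184, 0.0525]
orientation: [0.0, -0.113, 0.994, -0.0]
wrist_force: [-3.4, -1.2, 6.8]
finger_gap: 0.007
grip_force: 79.8
[-2.83 -0.34  5.63]
[-2.5  -0.36  5.75]
[-2.04 -1.19  5.61]
```

Converted, -0.015 m / 0.75 = -0.02, -0.013 m / 0.75 = -0.0173.

```bash
python3 -m creep '[0,0,-0.0005,0,0,0,-0.0027,0,-0.0005,0,0,0,-0.0067,0,-0.0005,0,0,0,-0.0107,0,-0.0005,0,0,0,-0.0147,0,-0.0005,0,0,0,-0.0173,0,-0.0005,0,0,0,-0.02,0,-0.0005,0,0,0,-0.02,0,-0.0005,0,0,0]'; python3 -m creep '[-0.0013,0,0,0,0,0,-0.0027,0,0,0,0,0,-0.004,0,0,0,0,0,-0.0053,0,0,0,0,0,-0.0067,0,0,0,0,0,-0.008,0,0,0,0,0,-0.0093,0,0,0,0,0,-0.0093,0,0,0,0,0]'; python3 go.py 0.529 0.225 0.0525 3.369
```

```text
clock: 11.92
tcp_pos: [0.5137, 0.2216, 0.0525]
orientation: [-0.001, -0.113, 0.994, -0.0]
wrist_force: [-6.9, -1.6, 7.6]
finger_gap: 0.0072
grip_force: 80.6
clock: 12.92
tcp_pos: [0.5192, 0.2229, 0.0525]
orientation: [-0.002, -0.114, 0.994, -0.0]
wrist_force: [-10.6, -2.6, 11.7]
finger_gap: 0.0072
grip_force: 81.1
t 12.93 d [-0.01   -0.0001 -0.    ] rv [-0.0001 -0.0047  0.0001] j6 0.036 F [-10.59  -2.6   11.69]
```

Converted, -0.001 m / 0.75 = -0.0013, -0.0005 m / 0.75 = -0.0007.

```bash
python3 -m creep '[0,0,-0.0007,0,0,0,0,0,-0.0013,0,0,0,0,0,-0.0013,0,0,0]'; python3 -m creep '[0,0,-0.0007,0,0,0,0,0,-0.0013,0,0,0,0,0,-0.0013,0,0,0]'; python3 go.py 0.529 0.225 0.0525 3.369
```

```text
clock: 13.3
tcp_pos: [0.5193, 0.2228, 0.0526]
orientation: [-0.002, -0.113, 0.994, -0.0]
wrist_force: [-7.8, -1.7, 5.1]
finger_gap: 0.0075
grip_force: 80.0
clock: 13.68
tcp_pos: [0.5201, 0.223, 0.0528]
orientation: [-0.002, -0.113, 0.994, -0.0]
wrist_force: [-3.8, -0.4, -5.6]
finger_gap: 0.0072
grip_force: 78.7
t 13.68 d [-0.0091 -0.0001  0.0003] rv [ 0.     -0.0039  0.    ] j6 0.036 F [-3.75 -0.41 -5.65]
```

Converted, -0.006 m / 0.75 = -0.008, -0.005 m / 0.75 = -0.0067.

```bash
python3 -m creep '[-0.0013,0,0,0,0,0,-0.0027,0,0,0,0,0,-0.004,0,0,0,0,0,-0.0053,0,0,0,0,0,-0.0067,0,0,0,0,0,-0.008,0,0,0,0,0,-0.008,0,0,0,0,0,-0.008,0,0,0,0,0]'; python3 go.py 0.529 0.225 0.0525 3.369
```

```text
clock: 14.68
tcp_pos: [0.5256, 0.2242, 0.0532]
orientation: [-0.002, -0.113, 0.994, -0.0]
wrist_force: [-8.3, -1.7, -4.3]
finger_gap: 0.007
grip_force: 78.6
t 14.68 d [-0.0035 -0.      0.0007] rv [-0.0001 -0.0047 -0.    ] j6 0.035 F [-8.28 -1.67 -4.28]
```

Converted, -0.003 m / 0.75 = -0.004, 0.0006 m / 0.75 = 0.0008.

```bash
python3 -m creep '[-0.0013,0,0.0003,0,0,0,-0.0027,0,0.0005,0,0,0,-0.004,0,0.0008,0,0,0,-0.004,0,0.0008,0,0,0,-0.004,0,0.0008,0,0,0]'; python3 go.py 0.529 0.225 0.0525 3.369; python3 m3.py f2
```

```text
clock: 15.3
tcp_pos: [0.5283, 0.2248, 0.053]
orientation: [-0.002, -0.113, 0.994, -0.0]
wrist_force: [-9.5, -2.3, -0.8]
finger_gap: 0.0072
grip_force: 78.9
t 15.3 d [-0.0007 -0.      0.0005] rv [-0.0002 -0.0047 -0.    ] j6 0.035 F [-9.48 -2.35 -0.82]
wrist fixture 0.69 [152.4, 17.4, 478.1, 353.1]
[0.5292 0.2249 0.2295] 0.382
side plate 0.93 [247.0, 299.7, 303.9, 332.0]
[0.529  0.2246 0.2323] 0.268
side fixture 0.56 [220.7, 287.4, 332.2, 361.0]
[0.5283 0.2258 0.2284] 0.268
```

View pics/f2.png

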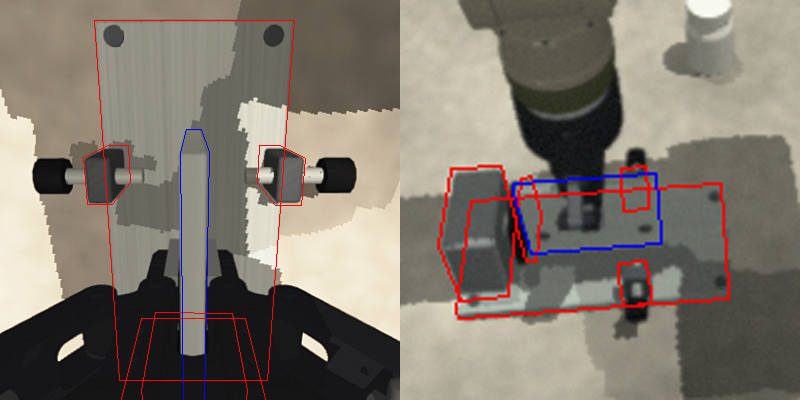

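The picture shows the plate on the fixture's centre line between the screws, its end on the pad and the pad pushed in toward the housing. The horizontal push is about 9.8 N. Holding it.

```bash
for i in 1 2 3 4; do python3 -m creep '[0,0,0,0,0,0,0,0,0,0,0,0,0,0,0,0,0,0,0,0,0,0,0,0,0,0,0,0,0,0,0,0,0,0,0,0,0,0,0,0,0,0,0,0,0,0,0,0]' | egrep 'clock|tcp|wrist|grip'; done; python3 go.py 0.529 0.225 0.0525 3.369
```

```text
clock: 16.6
tcp_pos: [0.5283, 0.2248, 0.0531]
wrist_force: [-9.9, -2.3, -1.4]
grip_force: 78.9
clock: 17.6
tcp_pos: [0.5283, 0.2248, 0.0531]
wrist_force: [-9.9, -1.9, -1.3]
grip_force: 78.9
clock: 18.6
tcp_pos: [0.5283, 0.2248, 0.0531]
wrist_force: [-9.5, -1.7, -0.7]
grip_force: 78.9
clock: 19.6
tcp_pos: [0.5283, 0.2248, 0.0531]
wrist_force: [-9.0, -1.1, -0.3]
grip_force: 78.9
t 19.6 d [-0.0007 -0.      0.0006] rv [-0.0002 -0.0047 -0.0001] j6 0.035 F [-9.04 -1.08 -0.34]
```

Steady at about 9-10 N for more than 4 s, so I'm handing in.

```bash
python3 -c "
from workcell import env
print(env.hand_in())"
```

```text
the job is handed in; nothing more can be done
None
```

I handed the job in at about 20 s: the plate stands upright on the fixture bed between the clamp screws, still gripped at about 79 N and pushed squarely against the pad. The push measured 9–10 N at the wrist for over 4 s, with the pad about 9 mm in by my position estimate. The hand-in returned no verdict, and I did not re-measure the short plates, ring gauge or bottle at the end.

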